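# Star nightlight shell onto the tall lamp base

## Task

Pick up the star-shaped nightlight shell and set it down, flat and centred with its neck still pointing up, on the small round top of the taller lamp base, so that the bulb and socket can be fitted next. Set it down rather than dropping it, let go, and leave the round and the square shell where they are.

Things in the scene. Friction and masses are not known exactly. Their poses are not given: they have to be found in the camera images.
- star_neck (a point): The loose shell to move, frosted white plastic, about 0.1 kg: a flat five-pointed star plate (18 mm thick, points 57 mm and notches 31 mm from its centre) lying on the counter, with an upright round neck in its middle, 32 mm in diameter, 44 mm tall, to be pinched from above. Point: on the neck's axis, half-way up the neck, 40 mm above the shell's underside. z: neck axis, up.
- seat (a point): Centre of the flat top face of the taller of two white ceramic lamp bases, fixed to the counter: foot 86 mm in diameter, slender stem, flat round top 44 mm in diameter, 100 mm above the counter. z is up. The other base (46 mm tall, wide top 82 mm in diameter) is not the one; the two change places.
- round_neck (a point): The round shell, loose, to be left alone: a flat disc 92 mm in diameter and 18 mm thick with the same neck (32 mm in diameter, 44 mm tall). Point on the neck's axis half-way up the neck, 40 mm above the underside.
- square_neck (a point): The square shell, loose, to be left alone: a flat square plate 78 mm wide and 18 mm thick with the same neck (32 mm in diameter, 44 mm tall). Point on the neck's axis half-way up the neck, 40 mm above the underside.
Things that resemble listed ones, but are neither listed nor needed, are in the scene too. What is shaped like the part that bears star_neck but purple, red or turquoise is not meant.

How it is judged:
On the way:
1. the star shell is lifted clear of the counter (height (world z) of star_neck above 0.09 m), for 0.1 s.
At the end, for the whole second after the job is handed in: The star shell lies at rest and released on top of the taller lamp base, its neck within 15 mm of the middle of the top, its underside within 6 mm of the top's height, tilted less than 8 degrees with the neck up; the round and the square shell are within 30 mm of where they started (horizontal distance between star_neck and seat below 0.015 m and z of star_neck in the frame of seat between 0.034 and 0.046 m and angle between star_neck's own z axis and vertical below 0.14 rad and linear speed of star below 0.02 m/s and distance of each of round_neck, square_neck from where it was at the start of the episode below 0.03 m); the robot touches nothing.
It fails at once if the star shell is dropped (falls freely from more than about 18 mm) (linear speed of star above 0.6 m/s and contact force between the fingers and star below 0.05 N).
It fails at once if the round shell is moved more than 30 mm (distance of round_neck from where it was at the start of the episode above 0.03 m).
It fails at once if the square shell is moved more than 30 mm (distance of square_neck from where it was at the start of the episode above 0.03 m).
It also fails if it takes over 32 s, if anything falls off the work surface, if the arm or the gripper's body presses on something with over 40 N, if the wrist force passes 120 N, or if a joint passes its speed limit or range.

## Robot

A 6-joint arm with a two-finger parallel gripper is mounted at the origin on the work surface. World frame = base frame: x ahead of the robot, y to its left, z up, the work surface at z = 0. Lengths are in m, angles in rad, forces in N, time in s.
With the tool pointing down it reaches from about 0.35 to 0.725 m from the base axis. Payload 6 kg.
Tool frame: the origin (TCP) lies midway between the tips of the shut fingers; the grasp point (between the pads) lies 19 mm behind it (r.grip_depth is the distance from the TCP to the grasp point, in m); z points along the fingers, y is the direction in which the jaws open and shut (so a half turn about z gives the same grasp; the last joint's range is limited). The gripper opens to 85 mm and grips with 20 to 120 N. Pads are 22 mm wide; open, the fingers measure 114 mm over their backs; the gripper's body (76 mm by 85 mm) begins 54 mm behind the grasp point. The pads swing forward as they close: fully open they stand 13 mm farther back than shut.
Start: joints at [1.603, 0.04, 0.085, 0, -1.615, -0.334], TCP at [0.178, 0.573, 0.231] pointing down, gripper open.
Joint ranges: [-2.56, 2.56], [-1.29, 2.01], [-1.08, 1.49], [-3.29, 1.98], [-2.81, -0.18], [-2.99, 2.99]. Speed limits (rad/s): [2.57, 2.57, 3.01, 3.14, 3.14, 3.14].

## Interface

Orientations are given as a unit quaternion [x, y, z, w].
In Python, from workcell import r gives the robot as it stands.
- The arm moves only by the tool carry_out, never from a script. Its argument "deltas" is a list that holds one entry, the list of rows, each a list of 5 numbers: the shift along the tool's x, y, z in mm, then the turn about the tool's z in degrees, then the opening, from 0 (shut) to 1 (fully open). In form: [[[x, y, z, spin, grip], ...]]. A call has 1 to 5 rows; each row is the pose to reach, as a shift and turn from the pose commanded when the call began, along the tool's axes at that moment; what a row does not reach only later rows make up. A row lasts 1/8 s, in which the tool goes at most 62.5 mm and 10.7 degrees, less where a joint would pass 70% of its speed; a pose out of reach is approached as far as the arm can. A call with a gripper value outside its range is refused whole. The fingers move at their own pace and stop on an object; the grip force is fixed at half the most. Time passes only in rows, so rows that repeat a pose let the fingers close. It gives the time, the measured TCP pose, the force and the opening at its end, in the units of the state.
- r.sense(): the state, without advancing time (a new reading comes with each control period).
- r.camera(name): name is "side" or "top" or "wrist"; returns a dict with "image" (384x512x3 uint8, red, green, blue), "range_z" (384x512 float32, m along the optical axis (not along the pixel's ray), 0 where there is no reading), "fovy" (degrees; the focal length in pixels is half the picture's height over the tangent of half this angle, whatever the lens; pixels are square), "cx", "cy" (the principal point, pixels), "R" (3x3) and "t" (3): a world point X has camera coordinates R X + t. Camera axes: x right, y down, z forward; pixel columns grow to the right and rows downward; lengths in m; the calibration is good to about 2 mm. A picture is of the moment at which its call begins.
- r.close_job(): hands the job in, once; it reports no verdict.
Trained networks look in the newest picture that a camera, given by its name, has taken for a name from the list of things; names that differ only in an ending like _2 or _b are one class to them, and where a whole thing is asked for, a point or a joint stands for the part that bears it (a point fixed in the world has none). Each returns a list of dicts, best first, with "conf" (0 to 1); they miss things now and then, are a little off and sometimes report something else, mostly with a low value. They report only what shows in the picture. A call takes as long as a camera call. They do not tell look-alikes from the thing itself.
- r.masks_of(camera, query): "mask" (384x512 bool, what is visible of it) and "pixel" ([row, column] in pixels, amid what is visible of it).
- r.mark_of(camera, query): "pixel" ([row, column] in pixels: a listed point, or the origin of a listed thing).
The state is a dict: "time_s": time; "joints": joint angles; "dq": joint speeds; "tau": joint torques, N m; "ee_pos": TCP position; "ee_rot": TCP orientation; "force": force on the tool from outside, world axes, zero at the start; "torque": the same for the moment, N m; "gripper_width": opening from 0.0 (shut) to 1.0 (fully open).
Only numpy, scipy, OpenCV 4.12 (cv2) and the standard library are available. Lean on these libraries where they do the work, as an engineer would, in place of code of your own. Each camera call takes 0.05 s, during which the arm holds its last target.

## Working session

There is one attempt and no reset: what is moved stays moved. The work goes in short steps, Python scripts to look and compute and a tool call to move; the robot and the scene stay as the last step left them, time stands still between calls to the robot, and variables do not carry over. Pictures are saved under pics/ and viewed, and the job is handed in when it is done.

Besides the shell and the picture viewer there is one more tool, called after "Request:" in YAML: its name, and indented under it one key for each argument. carry_out: Moves the arm, as the interface text tells. Its arguments: {"type":"object","properties":{"deltas":{"type":"array"}},"required":["deltas"]}

```bash
mkdir -p pics
cat > h.py <<'E'
import numpy as np, cv2
from workcell import r
def K(c):
    return 0.5*c["image"].shape[0]/np.tan(np.radians(c["fovy"])/2)
def pt(c,row,col,d=None):
    f=K(c)
    if d is None:
        w=c["range_z"][int(row)-2:int(row)+3,int(col)-2:int(col)+3]; d=np.median(w[w>0])
    X=np.array([(col-c["cx"])/f*d,(row-c["cy"])/f*d,d]); return c["R"].T@(X-c["t"])
def ray_z(c,row,col,z):
    f=K(c); v=c["R"].T@np.array([(col-c["cx"])/f,(row-c["cy"])/f,1.]); o=-c["R"].T@c["t"]
    return o+v*(z-o[2])/v[2]
def cloud(c):
    d=c["range_z"];f=K(c);v,u=np.mgrid[:d.shape[0],:d.shape[1]]
    P=np.stack([(u-c["cx"])/f*d,(v-c["cy"])/f*d,d],-1)
    W=(P-c["t"])@c["R"]; W[d<=0]=np.nan; return W
def save(n,im): cv2.imwrite("pics/"+n+".png",cv2.cvtColor(im,cv2.COLOR_RGB2BGR))
E
python3 - <<'E'
from h import *
for n in["top","side"]:
    c=r.camera(n); save(n+"0",c["image"]); print(n,c["fovy"],-c["R"].T@c["t"])
    for q in["star_neck","seat","round_neck","square_neck"]:
        for m in r.mark_of(n,q)[:5]:
            p=m["pixel"]; z=.1 if q=="seat" else .04
            print(n,q,round(m["conf"],2),np.round(p),ray_z(c,*p,z).round(3),pt(c,*p).round(3))
s=r.sense();print(s["time_s"],s["ee_pos"],s["ee_rot"])
E
```

```text
top 55.036471899032364 [0.36676086 0.03722314 1.19743009]
top star_neck 0.96 [194. 149.] [0.426 0.4   0.04 ] [0.425 0.394 0.058]
top star_neck 0.76 [260. 151.] [0.221 0.394 0.04 ] [0.224 0.388 0.061]
top star_neck 0.75 [170. 190.] [0.501 0.27  0.04 ] [0.499 0.265 0.062]
top star_neck 0.58 [141. 149.] [0.597 0.402 0.04 ] [0.593 0.396 0.062]
top seat 0.88 [132. 375.] [ 0.599 -0.299  0.1  ] [ 0.599 -0.299  0.099]
top round_neck 0.68 [189. 250.] [0.438 0.083 0.04 ] [0.436 0.082 0.062]
top square_neck 0.74 [124. 255.] [0.644 0.064 0.04 ] [0.638 0.063 0.062]
side 47.61288121782997 [-0.16263462 -0.73703041  0.83443675]
side star_neck 0.96 [144. 202.] [0.428 0.41  0.04 ] [0.421 0.398 0.048]
side star_neck 0.76 [157. 242.] [0.489 0.258 0.04 ] [0.49  0.26  0.038]
side seat 0.55 [219. 403.] [ 0.6   -0.294  0.1  ] [ 0.602 -0.293  0.098]
side round_neck 0.75 [190. 257.] [0.425 0.088 0.04 ] [0.418 0.079 0.049]
side square_neck 0.88 [168. 314.] [0.634 0.069 0.04 ] [0.63  0.065 0.044]
0.5 [0.17828766 0.57284942 0.23124015] [ 9.88638108e-01 -1.50315287e-01 -1.04056551e-05  8.20925754e-05]
```

View pics/top0.png

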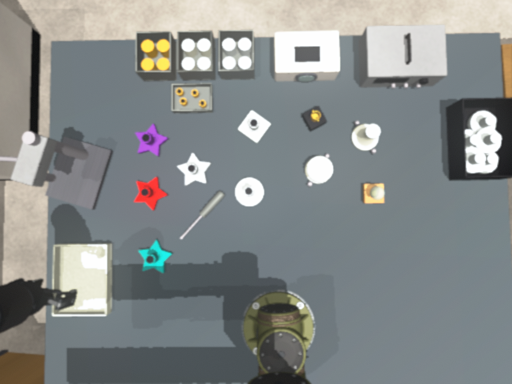

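View pics/side0.png

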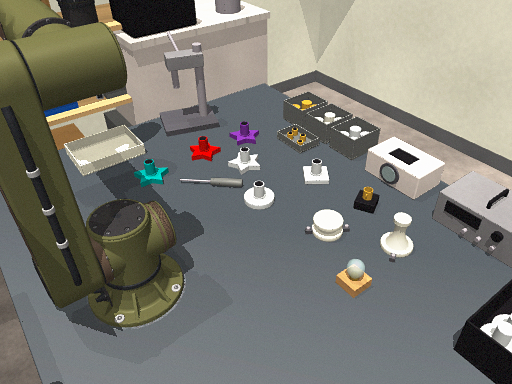

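Star candidates in the top picture [row, col]: white (170,193), purple (140,151), red (193,149) and turquoise (257,153). The white one fits the description. For the base, the slender tall one is at (132,370) and the squat wide one at (168,319). The box with white items at (145,483) is not relevant. Next I'll take a close crop and measure more precisely.

Run:
```python
from h import *
c=r.camera("top"); im=c["image"]
a=cv2.resize(im[140:200,160:230],None,fx=5.5,fy=5.5,interpolation=cv2.INTER_NEAREST)
b=cv2.resize(im[110:170,335:405],None,fx=5.5,fy=5.5,interpolation=cv2.INTER_NEAREST)
save("crop0",np.hstack([a,b]))
W=cloud(c)
def near(x,y,R,z0,z1):
    m=(np.hypot(W[...,0]-x,W[...,1]-y)<R)&(W[...,2]>z0)&(W[...,2]<z1)
    P=W[m]; (cx,cy),rad=cv2.minEnclosingCircle(P[:,:2].astype(np.float32))
    print((x,y,z0),len(P),P.mean(0).round(4),"circ",round(cx,4),round(cy,4),round(rad,4))
near(.5,.267,.07,.05,.08); near(.5,.267,.07,.01,.025); near(.5,.267,.07,.01,.08)
near(.598,-.29,.06,.09,.12); near(.598,-.29,.06,.004,.03)
print(W[...,2][140:200,370:380].max(), np.nanmax(W[:,:,2][60:260,60:430]))
c=r.camera("side");W=cloud(c);near(.5,.267,.07,.05,.08);near(.598,-.29,.06,.094,.12);
for n in ["top","side"]:
  r.camera(n)
  for m in r.masks_of(n,"star_neck"): print(n,m["conf"],m["pixel"],m["mask"].sum())
```

```text
(0.5, 0.267, 0.05) 87 [0.5033 0.2607 0.0613] circ 0.504 0.2616 0.0159
(0.5, 0.267, 0.01) 416 [0.503  0.2598 0.0169] circ 0.5028 0.2631 0.0572
(0.5, 0.267, 0.01) 519 [0.5028 0.2596 0.025 ] circ 0.5028 0.2631 0.0572
(0.598, -0.29, 0.09) 177 [ 0.6024 -0.2913  0.0989] circ 0.6036 -0.2915 0.0224
(0.598, -0.29, 0.004) 422 [ 0.596  -0.2839  0.0148] circ 0.6004 -0.2904 0.0591
0.08080316189000276 0.18889411571342984
(0.5, 0.267, 0.05) 69 [0.5012 0.26   0.059 ] circ 0.5036 0.2614 0.0189
(0.598, -0.29, 0.094) 185 [ 0.6014 -0.2922  0.0988] circ 0.604 -0.2895 0.0246
top 0.97 [193.5, 149.9] 611
top 0.86 [140.5, 151.6] 603
top 0.77 [169.9, 190.8] 574
top 0.64 [257.8, 155.1] 571
side 0.97 [160.8, 242.5] 556
side 0.9 [173.3, 150.0] 495
side 0.82 [149.7, 202.2] 439
side 0.72 [137.0, 245.1] 419
```

View pics/crop0.png

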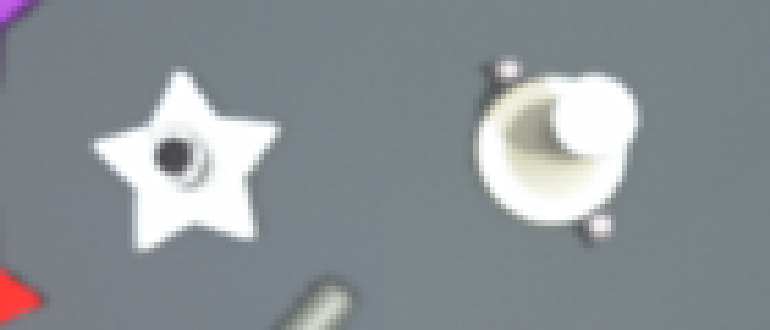

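The crop shows the white star with its neck at about (169,191) and the tall base's round top at about (132,375). From depth, the star axis is at about (0.503, 0.261) and the seat at about (0.6025, -0.2915, 0.099). Moving above the star now.

Request:
carry_out:
  deltas:
    - [[50,25,0,0,1],[105,52,0,0,1],[160,80,0,0,1],[215,107,0,0,1],[265,132,0,0,1]]

```text
time_s: 1.42
ee_pos: [0.3933, 0.3664, 0.2317]
ee_rot: [0.989, -0.15, 0.0, -0.0]
force: [0.1, 0.8, 0.4]
gripper_width: 0.997
```

Request:
carry_out:
  deltas:
    - [[50,25,0,0,1],[95,47,0,0,1],[125,62,0,0,1],[138,69,0,0,1],[138,69,0,0,1]]

```text
time_s: 2.05
ee_pos: [0.5036, 0.2608, 0.2311]
ee_rot: [0.989, -0.151, -0.0, 0.0]
force: [0.1, 1.0, -0.5]
gripper_width: 1.0
```

```bash
cat >> h.py <<'E'
from scipy.spatial.transform import Rotation as Ro
def rel(p):
    s=r.sense(); return (Ro.from_quat(s["ee_rot"]).inv().apply(np.array(p)-s["ee_pos"])*1000).round(1)
def near(W,x,y,R,z0,z1):
    m=(np.hypot(W[...,0]-x,W[...,1]-y)<R)&(W[...,2]>z0)&(W[...,2]<z1)
    P=W[m]
    if len(P)<5: print("few");return
    (cx,cy),rad=cv2.minEnclosingCircle(P[:,:2].astype(np.float32))
    print((x,y,z0),len(P),P.mean(0).round(4),"circ",round(cx,4),round(cy,4),round(rad,4))
E
python3 - <<'E'
from h import *
c=r.camera("wrist"); save("w1",c["image"]); W=cloud(c)
near(W,.503,.261,.04,.05,.08); near(W,.503,.261,.07,.01,.025)
for m in r.mark_of("wrist","star_neck"): print(m, ray_z(c,*m["pixel"],.04))
s=r.sense();print(s["time_s"],s["ee_pos"],s["joints"],rel([.5035,.2613,.028]))
E
```

```text
(0.503, 0.261, 0.05) 807 [0.5038 0.2638 0.0613] circ 0.5031 0.2641 0.016
(0.503, 0.261, 0.01) 3252 [0.5061 0.2632 0.0174] circ 0.5028 0.2641 0.0574
{'pixel': [265.4, 148.1], 'conf': 0.9} [0.42727879 0.40869856 0.04      ]
{'pixel': [165.5, 249.1], 'conf': 0.77} [0.50423226 0.26225942 0.04      ]
{'pixel': [117.3, 88.7], 'conf': 0.77} [0.60060435 0.4031041  0.04      ]
2.15 [0.50296422 0.26169228 0.23128295] [ 8.33573376e-01 -4.75356940e-02 -2.60615634e-03 -1.58592826e-04
 -1.61570239e+00  4.35870377e-01] [7.000e-01 2.000e-01 2.033e+02]
```

View pics/w1.png

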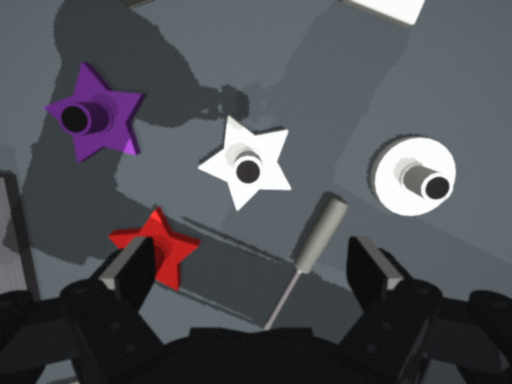

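The wrist view shows the white star's neck at (168,248), centred between the fingers, with nothing under the finger paths. The top and wrist cameras agree to 2 mm. Descending.

Request:
carry_out:
  deltas:
    - [[0,0,45,0,1],[0,0,95,0,1],[0,0,145,0,1],[0,0,175,0,1],[0,0,190,0,1]]

```text
time_s: 2.78
ee_pos: [0.5021, 0.2615, 0.0396]
ee_rot: [0.989, -0.15, -0.001, 0.001]
force: [0.0, -0.1, 0.2]
gripper_width: 1.0
```

Request:
carry_out:
  deltas:
    - [[0,0,8,0,1],[0,0,13,0,1],[0,0,13,0,0.6],[0,0,13,0,0.2],[0,0,13,0,0]]

```text
time_s: 3.4
ee_pos: [0.5038, 0.2615, 0.029]
ee_rot: [0.989, -0.15, 0.0, -0.001]
force: [-0.0, 1.2, 1.5]
gripper_width: 0.378
```

Request:
carry_out:
  deltas:
    - [[0,0,0,0,0],[0,0,0,0,0],[0,0,0,0,0],[0,0,0,0,0]]

```text
time_s: 3.9
ee_pos: [0.5039, 0.2615, 0.0292]
ee_rot: [0.989, -0.15, 0.001, -0.0]
force: [-1.0, 0.6, 6.1]
gripper_width: 0.361
```

Request:
carry_out:
  deltas:
    - [[0,0,-15,0,0],[0,0,-50,0,0],[0,0,-100,0,0],[0,0,-150,0,0],[0,0,-190,0,0]]

```text
time_s: 4.53
ee_pos: [0.5032, 0.2609, 0.2209]
ee_rot: [0.989, -0.15, 0.0, -0.0]
force: [0.3, 0.4, -1.3]
gripper_width: 0.359
```

Run:
```python
from h import *
c=r.camera("side"); save("s2",c["image"]); W=cloud(c)
save("s2c",cv2.resize(c["image"][60:200,160:340],None,fx=4,fy=4))
near(W,.503,.261,.075,.15,.23)
s=r.sense();print(s["time_s"],s["ee_pos"],s["gripper_width"],s["force"],rel([.6025,-.2915,.22]))
```

```text
(0.503, 0.261, 0.15) 433 [0.4934 0.2487 0.2066] circ 0.5008 0.2602 0.0564
4.575 [0.50489122 0.26127654 0.22697595] 0.3598165243792334 [-0.07422094 -0.88612581  4.60918425] [257.6 498.8   5.5]
```

View pics/s2c.png

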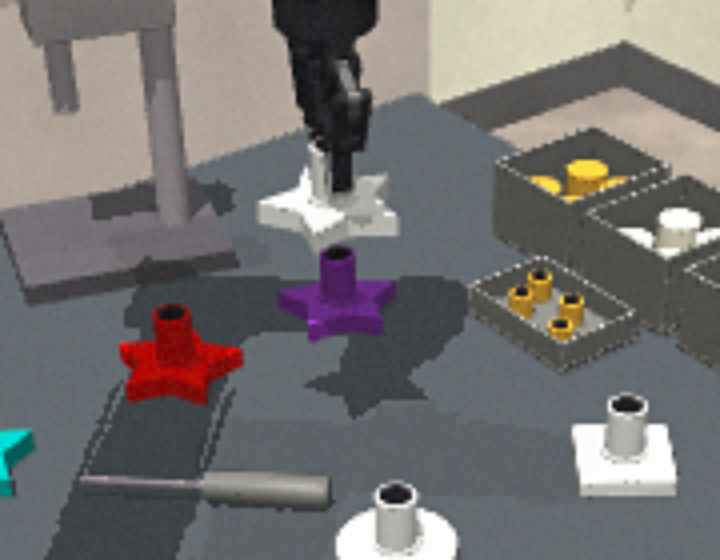

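The star is held level by its neck and clear of the counter. Carrying it to the seat now.

Request:
carry_out:
  deltas:
    - [[15,28,0,0,0],[38,73,0,0,0],[63,122,0,0,0],[88,171,0,0,0],[113,220,0,0,0]]

```text
time_s: 5.2
ee_pos: [0.5455, 0.0158, 0.2182]
ee_rot: [0.989, -0.15, -0.0, 0.0]
force: [1.5, -1.4, -0.6]
gripper_width: 0.355
```

Request:
carry_out:
  deltas:
    - [[25,49,0,0,0],[50,98,0,0,0],[75,147,0,0,0],[97,188,0,0,0],[117,228,0,0,0]]

```text
time_s: 5.82
ee_pos: [0.5895, -0.2366, 0.2179]
ee_rot: [0.989, -0.151, -0.001, -0.0]
force: [0.1, 1.2, -1.6]
gripper_width: 0.361
```

Request:
carry_out:
  deltas:
    - [[15,28,0,0,0],[24,45,0,0,0],[27,51,0,0,0],[27,51,0,0,0],[27,51,0,0,0]]

```text
time_s: 6.45
ee_pos: [0.6006, -0.2906, 0.2187]
ee_rot: [0.989, -0.15, 0.0, -0.0]
force: [-0.2, -0.3, -1.0]
gripper_width: 0.357
```

Run:
```python
from h import *
c=r.camera("wrist"); save("w3",c["image"]); 
c=r.camera("side"); W=cloud(c)
save("s3c",cv2.resize(c["image"][130:270,310:490],None,fx=4,fy=4))
near(W,.6025,-.2915,.075,.15,.215);near(W,.6025,-.2915,.04,.09,.12)
s=r.sense();print(s["time_s"],s["ee_pos"],s["ee_rot"],s["gripper_width"],s["force"],rel([.6025,-.2915,.13]))
```

```text
(0.6025, -0.2915, 0.15) 711 [ 0.5849 -0.2984  0.2033] circ 0.5985 -0.2904 0.0578
(0.6025, -0.2915, 0.09) 203 [ 0.6002 -0.2927  0.0983] circ 0.6037 -0.2907 0.0239
6.55 [ 0.6005657  -0.29077289  0.21875222] [ 9.88718693e-01 -1.49784077e-01  2.75920978e-04 -8.41005173e-07] 0.35440309324036 [ 0.34429284 -0.37101657 -0.99557859] [ 2.   0.1 88.8]
```

View pics/s3c.png

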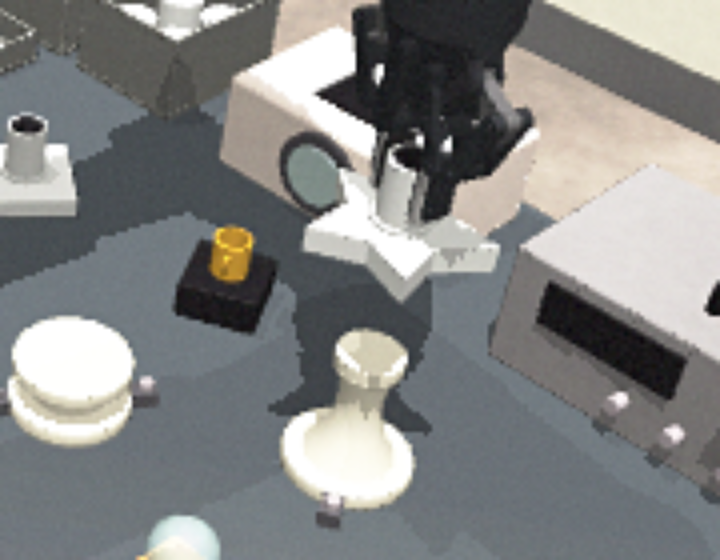

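View pics/w3.png

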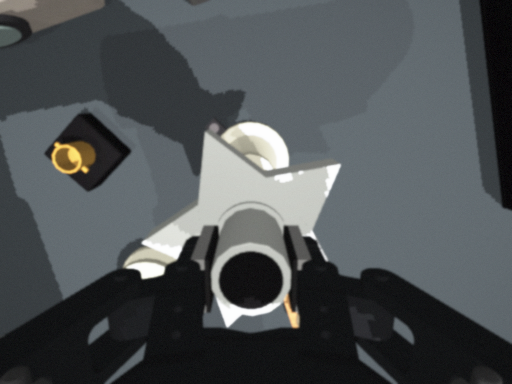

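The star is level over the seat, about 2.5 mm short along tool x. Descending with that correction.

Request:
carry_out:
  deltas:
    - [[2,0,20,0,0],[2.5,0,45,0,0],[2.5,0,68,0,0],[2.5,0,80,0,0],[2.5,0,84,0,0]]

```text
time_s: 7.18
ee_pos: [0.6024, -0.2922, 0.133]
ee_rot: [0.989, -0.15, -0.001, -0.0]
force: [0.5, 1.4, -0.8]
gripper_width: 0.357
```

Request:
carry_out:
  deltas:
    - [[0,0,1,0,0],[0,0,2,0,0],[0,0,3,0,0],[0,0,4,0,0],[0,0,4,0,0]]

```text
time_s: 7.8
ee_pos: [0.6028, -0.2925, 0.1303]
ee_rot: [0.989, -0.15, -0.0, 0.0]
force: [-0.1, -0.3, -1.2]
gripper_width: 0.356
```

Run:
```python
from h import *
c=r.camera("side"); W=cloud(c)
save("s4c",cv2.resize(c["image"][130:270,310:490],None,fx=4,fy=4))
near(W,.6025,-.2915,.075,.112,.122)
s=r.sense();print(s["time_s"],s["ee_pos"],s["gripper_width"],s["force"],rel([.6025,-.2915,.129]))
```

```text
(0.6025, -0.2915, 0.112) 466 [ 0.5893 -0.2978  0.1179] circ 0.6 -0.2934 0.0568
7.85 [ 0.60282165 -0.29242364  0.13035683] 0.35774337277121415 [ 0.03276667 -0.39227667 -0.34465144] [-0.6 -0.8  1.4]
```

View pics/s4c.png

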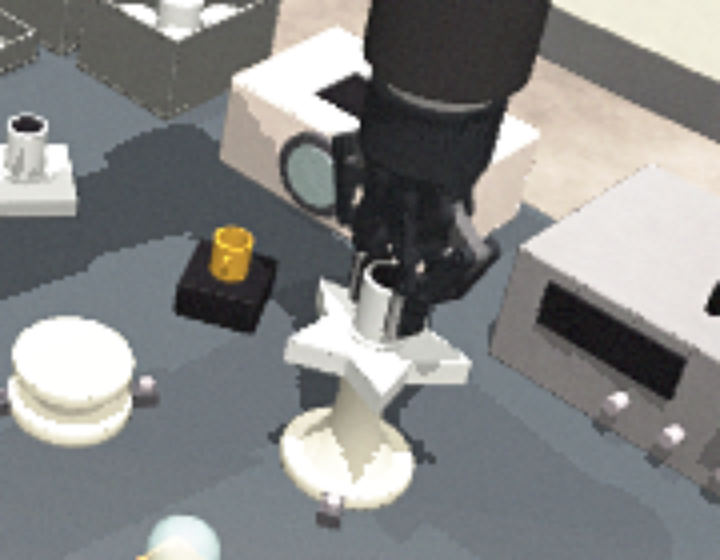

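Almost touching, with no contact force yet. Feeling down the last millimetre or two.

Request:
carry_out:
  deltas:
    - [[0,0,0.5,0,0],[0,0,1,0,0],[0,0,1,0,0]]

```text
time_s: 8.22
ee_pos: [0.6028, -0.2924, 0.1293]
ee_rot: [0.989, -0.15, -0.0, 0.0]
force: [-0.9, -0.1, -2.4]
gripper_width: 0.361
```

Request:
carry_out:
  deltas:
    - [[0,0,0.5,0,0],[0,0,0.5,0,0],[0,0,0.5,0,0]]

```text
time_s: 8.6
ee_pos: [0.6029, -0.2924, 0.1293]
ee_rot: [0.989, -0.15, 0.0, 0.0]
force: [-1.1, 1.6, 1.5]
gripper_width: 0.359
```

Request:
carry_out:
  deltas:
    - [[0,0,0.5,0,0],[0,0,0.5,0,0],[0,0,0.5,0,0]]

```text
time_s: 8.98
ee_pos: [0.6029, -0.2925, 0.1293]
ee_rot: [0.989, -0.15, 0.0, 0.0]
force: [-2.0, 2.5, 5.1]
gripper_width: 0.353
```

The TCP has stopped at z = 0.1293 and the force is rising (5 N), so the star is seated. Releasing.

Request:
carry_out:
  deltas:
    - [[0,0,-0.5,0,0.4],[0,0,-0.5,0,0.5],[0,0,-0.5,0,0.7],[0,0,-0.5,0,1],[0,0,-0.5,0,1]]

```text
time_s: 9.6
ee_pos: [0.6028, -0.2924, 0.1288]
ee_rot: [0.989, -0.15, -0.0, 0.0]
force: [0.1, 0.2, -0.1]
gripper_width: 0.997
```

Request:
carry_out:
  deltas:
    - [[0,0,-0.5,0,1],[0,0,-15,0,1],[0,0,-50,0,1],[0,0,-100,0,1],[0,0,-120,0,1]]

```text
time_s: 10.22
ee_pos: [0.6034, -0.2931, 0.2546]
ee_rot: [0.989, -0.15, 0.003, 0.001]
force: [0.1, -0.4, -0.1]
gripper_width: 1.001
```

Request:
carry_out:
  deltas:
    - [[0,0,0,0,1],[0,0,0,0,1]]

```text
time_s: 10.48
ee_pos: [0.6026, -0.2922, 0.248]
ee_rot: [0.989, -0.15, -0.001, -0.0]
force: [0.9, -0.4, -0.4]
gripper_width: 0.998
```

Run:
```python
from h import *
for n in["side","wrist"]:
    c=r.camera(n); W=cloud(c); save(n+"5",c["image"])
    near(W,.6025,-.2915,.04,.152,.175);near(W,.6025,-.2915,.075,.112,.122)
    m=(np.hypot(W[...,0]-.6025,W[...,1]+.2915)<.065)&(W[...,2]>.114)&(W[...,2]<.122);P=W[m]
    q,*_=np.linalg.lstsq(np.c_[P[:,:2],np.ones(len(P))],P[:,2],rcond=None);print("slope",q)
    for k,z in(("round_neck",.04),("square_neck",.04),("star_neck",.14)):
        for m in r.mark_of(n,k)[:3]: print(n,k,round(m["conf"],2),ray_z(c,*m["pixel"],z).round(3))
s=r.sense();print(s["time_s"],s["ee_pos"],s["gripper_width"],s["force"])
c=r.camera("side");save("s5c",cv2.resize(c["image"][130:270,310:490],None,fx=4,fy=4))
```

```text
(0.6025, -0.2915, 0.152) 122 [ 0.5978 -0.2946  0.1602] circ 0.6005 -0.293 0.0159
(0.6025, -0.2915, 0.112) 498 [ 0.5945 -0.2969  0.117 ] circ 0.6026 -0.2929 0.0561
slope [ 0.00269504 -0.0012207   0.11528805]
side round_neck 0.67 [0.428 0.095 0.04 ]
side square_neck 0.96 [0.63  0.068 0.04 ]
side star_neck 0.9 [0.353 0.255 0.14 ]
side star_neck 0.87 [0.173 0.237 0.14 ]
side star_neck 0.81 [ 0.597 -0.29   0.14 ]
(0.6025, -0.2915, 0.152) 1428 [ 0.6027 -0.2922  0.1614] circ 0.6015 -0.2919 0.016
(0.6025, -0.2915, 0.112) 5149 [ 0.606  -0.2932  0.1174] circ 0.6012 -0.2922 0.0574
slope [-0.00051948 -0.00046179  0.11761927]
wrist star_neck 0.56 [ 0.602 -0.294  0.14 ]
10.875 [ 0.60273068 -0.29241706  0.24850936] 0.998867007598814 [ 0.77940911  0.28906186 -0.0408512 ]
```

View pics/s5c.png

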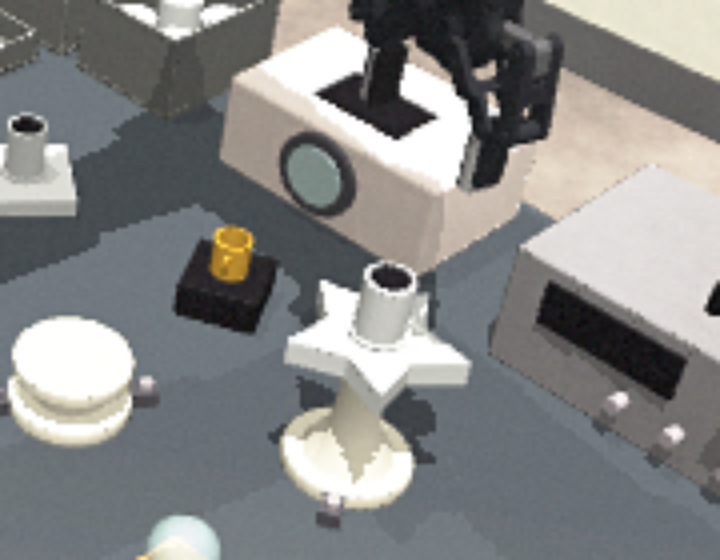

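View pics/wrist5.png

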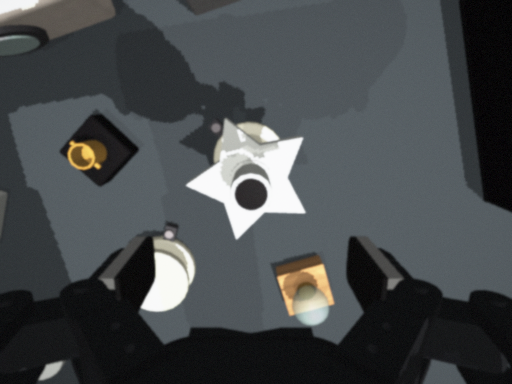

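The star sits flat on the tall base (neck at (190,250) in the wrist picture). It is within 2 mm of centre, its tilt is near zero, and the gripper is clear. Handing in.

```bash
python3 -c "
from workcell import r
print(r.close_job())"
```

```text
the job is handed in; nothing more can be done
None
```

The white star shell is on the small round top of the taller lamp base, neck up and released. I handed the job in at about 10.9 s; it reports no verdict. I picked it up by the neck, carried it level, lowered it until the wrist force rose to about 5 N, then opened the gripper and backed off.

- **Centring:** the last depth measurements put the neck at about (0.601, -0.292), against a seat measured at (0.6025, -0.2915). That is within about 2 mm, the same as the calibration error.
- **Height and tilt:** the neck top reads 0.161 m, against 0.162 m expected. The plate slope is below 0.003 rad.
- **Gripper:** it is open, about 0.25 m up, and touching nothing.
- **Other shells:** my last side-camera marks put the round and square shells within about 8 mm of their first marks. That is network scatter, and I never came near either one.
- **Disagreements:** the star detector also reported the coloured look-alikes, often with higher confidence than the white star, so I chose by colour. Seat position estimates differed by 2–3 mm between methods, and the side camera placed the star's neck up to 2 mm from where the wrist camera did.

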